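Open the sealer's control box

ROBOT

A 6-joint arm with a two-finger parallel gripper is mounted at the origin on a cart in front of the work surface, level with it; the furniture and walls round the work are solid. World frame = base frame: x ahead of the robot, y to its left, z up, the work surface at z = 0. Lengths are in m, angles in rad, forces in N, time in s.
With the tool pointing down it reaches from about 0.375 to 0.975 m from the base axis. Payload 3.8 kg.
Tool frame: the origin (TCP) lies at the very end of the fingers, on their centre line; the grasp point (between the pads) lies 19 mm behind it (bot.grip_point_offset is the distance from the TCP to the grasp point, in m); z points along the fingers, x is the direction in which the jaws open and shut, and the axes are right-handed (so a half turn about z gives the same grasp; the last joint's range is limited). The gripper opens to 85 mm and grips with 20 to 120 N. Pads are 22 mm wide; open, the fingers measure 114 mm over their backs; the gripper's body (76 mm by 85 mm) begins 54 mm behind the grasp point. The pads swing forward as they close: fully open they stand 13 mm farther back than shut.
Start: joints at [-1.339, 0.264, 1.604, -0, 1.274, -0.037], TCP at [0.179, -0.651, 0.231] pointing down, gripper open.
Joint ranges: [-2.63, 2.63], [-0.94, 2.18], [0.31, 2.57], [-1.31, 4.45], [0, 2.66], [-2.55, 2.55]. Speed limits (rad/s): [2.57, 2.57, 3.14, 3.14, 3.14, 3.14].

INTERFACE

Orientations are given as a rotation vector (axis times angle).
In Python, from workcell import bot, read_camera gives the robot as it stands.
- The arm moves only by the tool arm_command, never from a script. Its argument "rows" is a list of rows, each an object with "delta_rot": the turn, a rotation vector about the tool's x, y, z in rad, a list of three; "xyz": the shift along the tool's x, y, z in m, a list of three; "gripper": the finger opening in m, from 0 to 0.0854. A call has 1 to 12 rows; each row shifts and turns the commanded pose from where the row before left it, along the tool's axes as they then stand; what a row does not reach is not made up. A row lasts 1/10 s, in which the tool goes at most 50 mm and 8.59 degrees, less where a joint would pass 70% of its speed; a pose out of reach is approached as far as the arm can. A call is refused whole if a number of a shift passes 0.05 or a number of a turn 0.15, either way. A call with a gripper value outside its range is refused whole. The fingers move at their own pace and stop on an object; "force" is the grip in N (left out, the last holds). Time passes only in rows, so rows that do not move let the fingers close. It gives the time, the measured TCP pose, the force and the opening at its end, in the units of the state.
- bot.read_state(): the state, without advancing time (a new reading comes with each control period).
- read_camera(name): name is "side" or "top"; returns a dict with "pixels" (480x640x3 uint8, red, green, blue), "range_z" (480x640 float32, m along the optical axis (not along the pixel's ray), 0 where there is no reading), "intrinsics" (3x3 intrinsics, pixels), "dist_coeffs" ([k1, k2, p1, p2, k3] as OpenCV has them; the pictures are not rectified), "camera_from_world" (4x4, takes a point from world to camera coordinates). Camera axes: x right, y up, looking along -z (the intrinsics and any distortion apply to the point x, -y, -z); pixel columns grow to the right and rows downward; lengths in m; the calibration is good to about 2 mm. A picture is of the moment at which its call begins.
- bot.finish_job(): hands the job in, once; it reports no verdict.
The state is a dict: "time": time; "q": joint angles; "joint_vel": joint speeds; "joint_torque": joint torques, N m; "tool_pos": TCP position; "tcp_rot": TCP orientation; "wrist_force": force on the tool from outside, world axes, zero at the start; "torque": the same for the moment, N m; "width": opening from 0.0 (shut) to 1.0 (fully open).
Only numpy, scipy, OpenCV 4.12 (cv2) and the standard library are available. Lean on these libraries where they do the work, as an engineer would, in place of code of your own. Each camera call takes 0.05 s, during which the arm holds its last target.

TASK

Open the grey control box for inspection: with the cover still sitting in place, turn its two captive orange screws anticlockwise by their levers, one after the other, each a full quarter turn to its stop. Then lift the cover off by its black handle and lay it gently (do not drop it) on the blue mat, standing flat on its feet, centred and roughly lined up with the mat, long side along long side (either way round). Leave the pump bottle, tape roll, label roll and date stamp where they are.

Things in the scene. Friction and masses are not known exactly. Their poses are not given: they have to be found in the camera images.
- control_box: Grey open-topped control box, fixed, 120 (x) x 180 (y) x 75 mm high; dial and rocker on its front are decoration. Origin: centre of its underside; y along its long side. The cover sits in its top with 2.5 mm play all round, axes parallel, cover origin 48 mm above the box's, plate top at 72 mm. Box and mat stand side by side, either one at the left.
- cover: Loose aluminium cover, plate 107 (x) x 167 (y) mm, 0.3 to 0.5 kg with its screws. Origin: centre, level with the undersides of its four feet (at x, y = +-42 mm); plate at z = 20 to 24 mm, nothing else below z = 6 mm. Under each screw a steel tongue hooks beneath a ledge of the box, so each screw holds its end of the cover down until turned about 75 degrees; at the stop it is free.
- cover_handle (a point): Centre of the black handle bar on the cover: bar 12 mm thick (x), 60 mm long (y), 10 mm high, on two posts 12 x 10 mm at y = +-25 mm; the centre lies 57 mm above the cover's origin (33 mm above the plate), with 28 mm open below the bar. Axes as the cover's.
- screw_a (a joint): Turn of orange screw a (captive in the cover), rad: 0 tight, pi/2 loose (stop), growing anticlockwise from above; starts at 0 to 0.25; friction 0.05 N m, stays where left. Axis upright at cover x = 0, y = +60 mm; hub 22 mm across. Its lever points to the cover's +x at 0, to its +y (out past the box's end) at pi/2. Push it with closed fingers from the side facing the handle, or grip it.
- screw_b (a joint): The same for screw b, axis at cover x = 0, y = -60 mm; its lever points to the cover's -x at 0 and to its -y (out past the box's other end) at pi/2.
- screw_a_tip (a point): Point in the lever of screw a, 40 mm from its axis, at mid-height; x axis outward along the lever. The lever is a straight bar, 10 mm thick, 16 mm high (z = 27.5 to 43.5 mm above the cover's origin, so 3.5 to 19.5 mm above the plate), and ends 48 mm from the axis.
- screw_b_tip (a point): The same for screw b.
- mat: Blue mat with a thin white border line, fixed, 150 (x) x 210 (y) x 4 mm; origin: centre of its underside, on the table; y along its long side.
- bottle: Bystander: dark pump bottle with cream label, 50 mm across, 160 mm high, standing; origin under its middle.
- tape_roll: Bystander: beige tape roll lying flat, 104 mm across, 49 mm high; origin under its middle.
- label_roll: Bystander: white label roll, 88 mm across, 51 mm high; origin under its middle.
- date_stamp: Bystander: black and grey self-inking stamp, 39 x 58 x 74 mm high; origin under its middle.

How it is judged:
By the outcome, as a careful person would: the job done as asked, in the order asked, and still so for the second after the job is handed in, with the robot touching nothing.
It also fails if it takes over 64 s, if anything falls off the work surface, if the arm or the gripper's body presses on something with over 40 N, if the wrist force passes 120 N, or if a joint passes its speed limit or range.

## Working session

There is one attempt and no reset: what is moved stays moved. The work goes in short steps, Python scripts to look and compute and a tool call to move; the robot and the scene stay as the last step left them, time stands still between calls to the robot, and variables do not carry over. Pictures are saved under pics/ and viewed, and the job is handed in when it is done.

Besides the shell and the picture viewer there is one more tool, called as name(argument=value, ...), one argument or row to a line, values as JSON. arm_command: Moves the arm, as the interface text tells. Its arguments: {"type":"object","properties":{"rows":{"type":"array","items":{"type":"object","properties":{"delta_rot":{"type":"array","items":{"type":"number"}},"xyz":{"type":"array","items":{"type":"number"}},"gripper":{"type":"number"}}}},"force":{"type":"number"}},"required":["rows"]}

```bash
ls; mkdir -p pics
python3 - <<'E'
from workcell import bot, read_camera
import cv2,numpy as np
for n in ["top","side"]:
    d=read_camera(n); np.savez(f"{n}0.npz",**d)
    cv2.imwrite(f"pics/{n}0.png",cv2.cvtColor(d["pixels"],cv2.COLOR_RGB2BGR))
    print(n,d["intrinsics"],d["dist_coeffs"],np.round(d["camera_from_world"],4))
print(bot.read_state(), bot.grip_point_offset)
E
```

```text
pics
top [[612.82639624   0.         310.81738771]
 [  0.         612.82639624 242.63616257]
 [  0.           0.           1.        ]] [-0.07496917  0.          0.          0.          0.        ] [[-0.0102 -0.9999 -0.0066  0.1197]
 [ 0.9811 -0.0113  0.1933 -0.618 ]
 [-0.1934 -0.0045  0.9811 -1.242 ]
 [ 0.      0.      0.      1.    ]]
side [[438.24554874   0.         320.14856854]
 [  0.         438.24554874 237.48507604]
 [  0.           0.           1.        ]] [-0.09876918  0.          0.          0.          0.        ] [[-0.9998 -0.0139 -0.0134  0.6123]
 [-0.0032 -0.5652  0.8249 -0.0073]
 [-0.019   0.8248  0.5651 -1.1415]
 [ 0.      0.      0.      1.    ]]
{'time': 0.1, 'q': array([-1.33887825e+00,  2.64705436e-01,  1.60524537e+00, -3.42719483e-06,
        1.27366997e+00, -3.69329078e-02]), 'joint_vel': array([ 0.00116541, -0.00283529, -0.0013834 ,  0.00161915, -0.00054178,
        0.00027091]), 'joint_torque': array([ 7.55469705e-05, -5.16704750e+01, -3.68589735e+01, -1.10202279e-04,
        6.25632587e-03, -9.45168466e-06]), 'tool_pos': array([ 0.17912159, -0.65012239,  0.23006361]), 'tcp_rot': array([-2.49809839e+00,  1.90290028e+00,  2.46351244e-03]), 'wrist_force': array([-0.01372131,  0.45143897,  0.56235308]), 'torque': array([0.01059874, 0.02662765, 0.00071498]), 'width': 1.0030677283697829} 0.0187
```

View pics/top0.png

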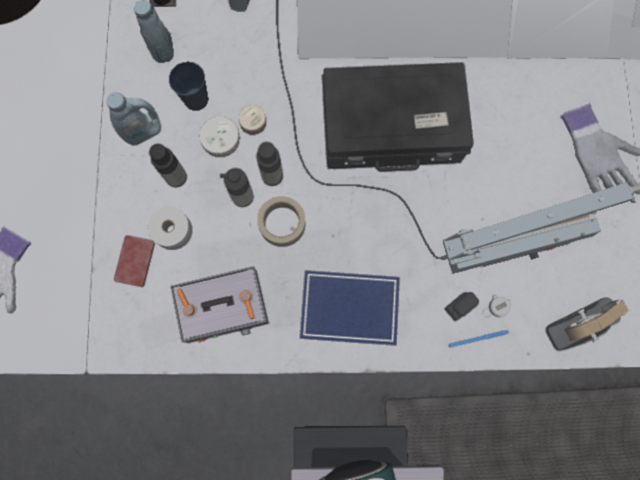

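View pics/side0.png

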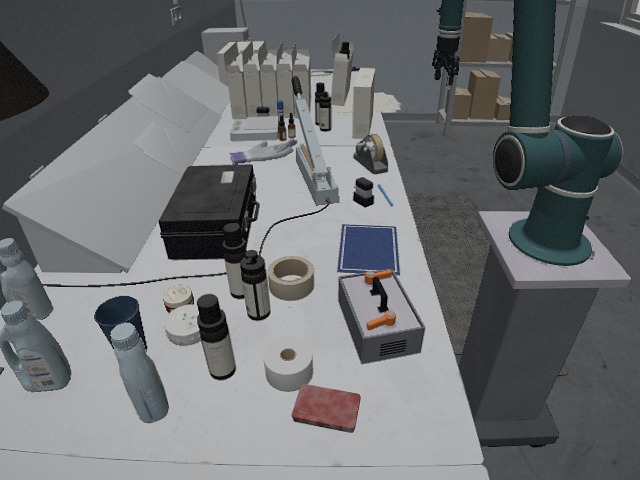

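The top view shows the box at about (220,303) with levers at (185,303) and (248,303), and the mat at (350,307). Next I measure.

```bash
cat > h.py <<'E'
import numpy as np, cv2
def ray(d,px):
    px=np.array(px,float).reshape(-1,1,2)
    u=cv2.undistortPoints(px,d["intrinsics"],d["dist_coeffs"]).reshape(-1,2)
    T=d["camera_from_world"];R=T[:3,:3];t=T[:3,3]
    c=-R.T@t
    v=np.c_[u[:,0],-u[:,1],-np.ones(len(u))]@R
    return c,v
def onplane(d,px,z):
    c,v=ray(d,px); s=(z-c[2])/v[:,2]; return c+v*s[:,None]
def cloud(d):
    h,w=d["range_z"].shape; g=np.stack(np.meshgrid(np.arange(w),np.arange(h)),-1).reshape(-1,2)
    c,v=ray(d,g); P=c+v*d["range_z"].reshape(-1,1)
    return P.reshape(h,w,3)
def hsv(d): return cv2.cvtColor(d["pixels"],cv2.COLOR_RGB2HSV)
def comps(m,mina=30):
    n,l,s,c=cv2.connectedComponentsWithStats(m.astype(np.uint8))
    return [(l==i) for i in range(1,n) if s[i,4]>=mina]
def proj(d,P):
    P=np.atleast_2d(P);T=d["camera_from_world"];p=P@T[:3,:3].T+T[:3,3]
    p=p*[1,-1,-1]
    return cv2.projectPoints(p,np.zeros(3),np.zeros(3),d["intrinsics"],d["dist_coeffs"])[0].reshape(-1,2)
E
python3 - <<'E'
from h import *
np.set_printoptions(precision=4,suppress=True)
for n in ["top","side"]:
    d=dict(np.load(n+"0.npz")); H=hsv(d); C=cloud(d)
    print(n)
    m=(H[...,0]>3)&(H[...,0]<18)&(H[...,1]>150)&(H[...,2]>120)
    for k in comps(m):
        v,u=np.where(k); px=np.c_[u,v]
        P=onplane(d,px,0.0915)[:,:2]; r=cv2.minAreaRect((P*1000).astype(np.float32))
        print("or",len(u),px.mean(0),"rect",r,"depthz",np.median(C[k][:,2]), P.mean(0))
    m=(H[...,0]>105)&(H[...,0]<130)&(H[...,1]>100)&(H[...,2]>40)
    for k in comps(m,1500):
        v,u=np.where(k); hull=cv2.convexHull(np.c_[u,v].astype(np.int32))
        P=onplane(d,hull.reshape(-1,2),0.004)[:,:2]
        print("mat",len(u),cv2.minAreaRect((P*1000).astype(np.float32)),np.median(C[k][:,2]))
    if n=="top":
        # plate by depth
        P=C; 
        for lo,hi in [(0.065,0.08),(0.1,0.118)]:
            k=(C[...,2]>lo)&(C[...,2]<hi)&(C[...,0]>0.3)&(C[...,0]<0.65)&(C[...,1]>0.15)&(C[...,1]<0.42)
            k=cv2.morphologyEx(k.astype(np.uint8),cv2.MORPH_OPEN,np.ones((2,2)))
            for q in comps(k,20):
                print("d",lo,q.sum(),cv2.minAreaRect((C[q][:,:2]*1000).astype(np.float32)),np.median(C[q][:,2]))
    im=d["pixels"]
    x0,y0=(160,250) if n=="top" else (320,255)
    cv2.imwrite(f"pics/{n}c.png",cv2.resize(im[y0:y0+110,x0:x0+120],None,fx=5,fy=5,interpolation=cv2.INTER_CUBIC)[...,::-1])
E
```

```text
top
or 50 [182.14 297.2 ] rect ((502.3673095703125, 377.783447265625), (34.526954650878906, 5.464274883270264), 27.824831008911133) depthz 0.09137322420294558 [0.5023 0.3777]
or 42 [248.881  308.7381] rect ((478.6224670410156, 240.65292358398438), (38.40154266357422, 6.1856818199157715), 20.9454402923584) depthz 0.0918271207712531 [0.4775 0.2403]
d 0.065 4247 ((480.33929443359375, 250.3994140625), (318.3815612792969, 178.61752319335938), 81.0553207397461) 0.07183551759802853
d 0.065 27 ((433.843017578125, 288.2611389160156), (1.7550244331359863, 24.466869354248047), 13.408377647399902) 0.060482768477836624
d 0.1 180 ((489.70306396484375, 306.15460205078125), (10.363475799560547, 56.88798141479492), 13.74461841583252) 0.10855663289543083
side
or 82 [379.061  273.3415] rect ((488.3403625488281, 247.4273223876953), (55.01793670654297, 13.478076934814453), 18.632349014282227) depthz 0.09075210071699924 [0.487  0.2477]
or 111 [379.7568 319.6396] rect ((495.69561767578125, 379.73785400390625), (55.51229476928711, 20.950103759765625), 38.401363372802734) depthz 0.08999796735046972 [0.4983 0.3798]
mat 2008 ((488.36932373046875, 32.02477264404297), (183.60682678222656, 123.96013641357422), 85.34815216064453) 0.002711218398393278
```

```bash
ls pics
```

```text
side0.png
sidec.png
top0.png
topc.png
```

View pics/topc.png

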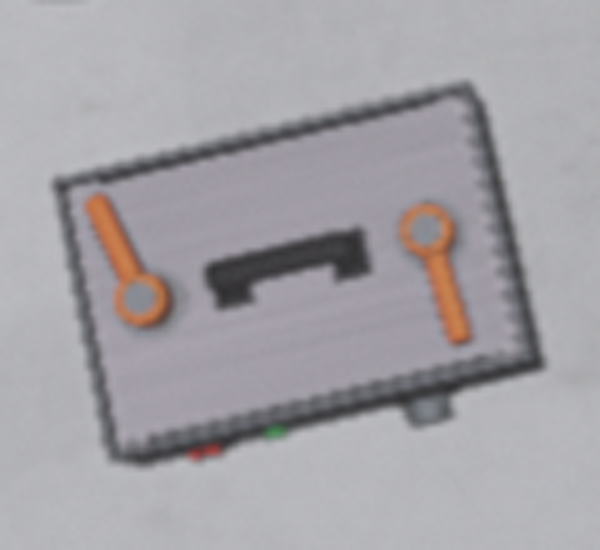

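View pics/sidec.png

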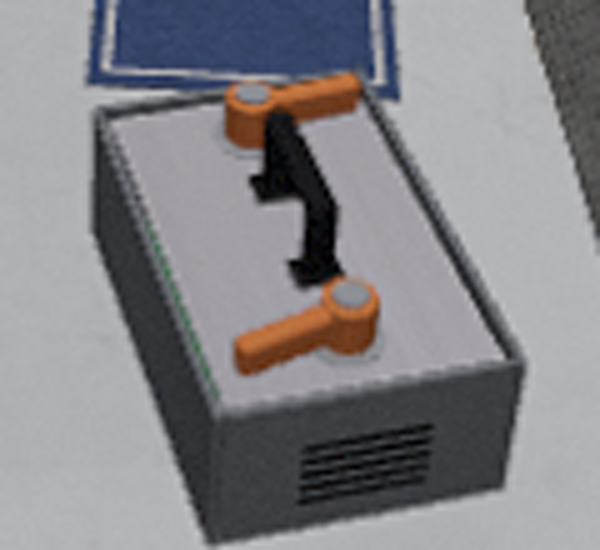

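Run:
```python
from h import *
np.set_printoptions(precision=4,suppress=True)
d=dict(np.load("top0.npz")); H=hsv(d); C=cloud(d)
hub=onplane(d,[[187.9,309.4],[245.3,295.9]],0.0935); dv=hub[0]-hub[1]
print("hubs",hub,np.linalg.norm(dv),"yaw of y",np.degrees(np.arctan2(-dv[0],dv[1])),hub.mean(0))
k=(C[...,2]>0.102)&(C[...,2]<0.118)&(C[...,0]>0.43)&(C[...,0]<0.55)&(C[...,1]>0.26)&(C[...,1]<0.36)
v,u=np.where(k); P=onplane(d,np.c_[u,v],0.11)[:,:2]; print("handle",cv2.minAreaRect((P*1000).astype(np.float32)),P.mean(0))
# box rim: depth 0.06-0.085
k=(C[...,2]>0.06)&(C[...,2]<0.12)&(C[...,0]>0.38)&(C[...,0]<0.6)&(C[...,1]>0.19)&(C[...,1]<0.42)
q=max(comps(k),key=lambda a:a.sum()); v,u=np.where(q); hull=cv2.convexHull(np.c_[u,v].astype(np.int32)).reshape(-1,2)
print("boxdepth",cv2.minAreaRect((onplane(d,hull,0.075)[:,:2]*1000).astype(np.float32)))
cor=np.array([[60,183],[468,88],[540,362],[112,455]])/5+[160-.4,250-.4]
W=onplane(d,cor,0.075); print("box cor",W[:,:2],W.mean(0),[np.linalg.norm(W[i]-W[(i+1)%4]) for i in range(4)])
# mat
print(H[310,350],d["pixels"][310,350])
for n in ["top","side"]:
    d=dict(np.load(n+"0.npz")); H=hsv(d)
    p=d["pixels"].astype(int)
    k=(p[...,2]>p[...,0]*1.4)&(p[...,2]>50); k=cv2.morphologyEx(k.astype(np.uint8),cv2.MORPH_CLOSE,np.ones((7,7)))
    q=max(comps(k),key=lambda a:a.sum()); v,u=np.where(q); hull=cv2.convexHull(np.c_[u,v].astype(np.int32)).reshape(-1,2)
    print("mat",q.sum(),cv2.minAreaRect((onplane(d,hull,0.004)[:,:2]*1000).astype(np.float32)))
ds=dict(np.load("side0.npz"))
# side hubs px
hs=onplane(ds,np.array([[252,92],[350,290]])/5+[320-.4,255-.4],0.0935); print("side hubs",hs)
```

```text
hubs [[0.477  0.3647 0.0935]
 [0.5036 0.2476 0.0935]] 0.12009304843149926 yaw of y 12.779666297741198 [0.4903 0.3062 0.0935]
handle ((490.0531921386719, 306.77105712890625), (12.789802551269531, 58.43088150024414), 13.60280704498291) [0.4903 0.3069]
boxdepth ((490.12115478515625, 306.8420104980469), (121.9033203125, 180.3606719970703), 13.23354721069336)
box cor [[0.5273 0.404 ]
 [0.5656 0.2337]
 [0.4514 0.2033]
 [0.4147 0.3792]] [0.4897 0.3051 0.075 ] [np.float64(0.17458760015769217), np.float64(0.11818868404565747), np.float64(0.17961911186965454), np.float64(0.11524035324909337)]
[112  99 103] [ 63  74 103]
mat 6307 ((486.441162109375, 29.943092346191406), (205.46072387695312, 145.809326171875), 85.27357482910156)
mat 5640 ((-1649.598388671875, -3756.327880859375), (7344.75537109375, 458.4204406738281), 67.20960235595703)
side hubs [[0.5059 0.2489 0.0935]
 [0.479  0.364  0.0935]]
```

arm_command(
  rows=[
    {"xyz":[-0.025,-0.04,-0.003],"gripper":0.0},
    {"xyz":[-0.025,-0.04,-0.003],"gripper":0.0},
    {"xyz":[-0.025,-0.04,-0.003],"gripper":0.0},
    {"xyz":[-0.025,-0.04,-0.003],"gripper":0.0},
    {"xyz":[-0.025,-0.04,-0.003],"gripper":0.0},
    {"xyz":[-0.025,-0.04,-0.003],"gripper":0.0},
    {"xyz":[-0.025,-0.04,-0.003],"gripper":0.0},
    {"xyz":[-0.025,-0.04,-0.003],"gripper":0.0},
    {"xyz":[-0.025,-0.04,-0.003],"gripper":0.0},
    {"xyz":[-0.025,-0.04,-0.003],"gripper":0.0},
  ],
)

```text
invalid input
```

arm_command(
  rows=[
    {"xyz":[-0.025,-0.04,-0.003],"delta_rot":[0,0,0],"gripper":0.0},
    {"xyz":[-0.025,-0.04,-0.003],"delta_rot":[0,0,0],"gripper":0.0},
    {"xyz":[-0.025,-0.04,-0.003],"delta_rot":[0,0,0],"gripper":0.0},
    {"xyz":[-0.025,-0.04,-0.003],"delta_rot":[0,0,0],"gripper":0.0},
    {"xyz":[-0.025,-0.04,-0.003],"delta_rot":[0,0,0],"gripper":0.0},
    {"xyz":[-0.025,-0.04,-0.003],"delta_rot":[0,0,0],"gripper":0.0},
    {"xyz":[-0.025,-0.04,-0.003],"delta_rot":[0,0,0],"gripper":0.0},
    {"xyz":[-0.025,-0.04,-0.003],"delta_rot":[0,0,0],"gripper":0.0},
    {"xyz":[-0.025,-0.04,-0.003],"delta_rot":[0,0,0],"gripper":0.0},
    {"xyz":[-0.025,-0.04,-0.003],"delta_rot":[0,0,0],"gripper":0.0},
  ],
)

```text
time: 1.1
tool_pos: [0.4992, -0.3017, 0.261]
tcp_rot: [2.499, -1.904, -0.001]
wrist_force: [0.4, -0.5, 0.2]
width: 0.003
```

arm_command(
  rows=[
    {"xyz":[-0.045,-0.014,0],"delta_rot":[0,0,0],"gripper":0.0},
    {"xyz":[-0.045,-0.014,0],"delta_rot":[0,0,0],"gripper":0.0},
    {"xyz":[-0.045,-0.014,0],"delta_rot":[0,0,0],"gripper":0.0},
    {"xyz":[-0.045,-0.014,0],"delta_rot":[0,0,0],"gripper":0.0},
    {"xyz":[-0.045,-0.014,0],"delta_rot":[0,0,0],"gripper":0.0},
    {"xyz":[-0.045,-0.014,0],"delta_rot":[0,0,0],"gripper":0.0},
    {"xyz":[-0.045,-0.014,0],"delta_rot":[0,0,0],"gripper":0.0},
    {"xyz":[-0.045,-0.014,0],"delta_rot":[0,0,0],"gripper":0.0},
    {"xyz":[-0.045,-0.014,0],"delta_rot":[0,0,0],"gripper":0.0},
    {"xyz":[-0.045,-0.014,0],"delta_rot":[0,0,0],"gripper":0.0},
    {"xyz":[-0.045,-0.014,0],"delta_rot":[0,0,0],"gripper":0.0},
    {"xyz":[-0.045,-0.014,0],"delta_rot":[0,0,0],"gripper":0.0},
  ],
)

```text
time: 2.3
tool_pos: [0.5165, 0.2636, 0.2609]
tcp_rot: [2.499, -1.903, -0.0]
wrist_force: [0.5, -0.7, 0.5]
width: 0.001
```

arm_command(
  rows=[
    {"xyz":[-0.04,-0.012,0],"delta_rot":[0,0,-0.145],"gripper":0.0},
    {"xyz":[0,0,0],"delta_rot":[0,0,-0.145],"gripper":0.0},
    {"xyz":[0,0,0],"delta_rot":[0,0,-0.145],"gripper":0.0},
    {"xyz":[0,0,0],"delta_rot":[0,0,-0.145],"gripper":0.0},
    {"xyz":[0,0,0],"delta_rot":[0,0,-0.145],"gripper":0.0},
    {"xyz":[0,0,0],"delta_rot":[0,0,-0.145],"gripper":0.0},
    {"xyz":[0,0,0],"delta_rot":[0,0,-0.145],"gripper":0.0},
    {"xyz":[0,0,0],"delta_rot":[0,0,-0.145],"gripper":0.0},
    {"xyz":[0,0,0],"delta_rot":[0,0,-0.145],"gripper":0.0},
    {"xyz":[0,0,0],"delta_rot":[0,0,-0.145],"gripper":0.0},
    {"xyz":[0,0,0],"delta_rot":[0,0,-0.145],"gripper":0.0},
    {"xyz":[0,0,0],"delta_rot":[0,0,-0.145],"gripper":0.0},
  ],
)

```text
time: 3.5
tool_pos: [0.5176, 0.3033, 0.2606]
tcp_rot: [3.064, 0.692, -0.002]
wrist_force: [0.0, -0.3, -0.4]
width: -0.003
```

```bash
cat > go.py <<'E'
import sys,numpy as np
from scipy.spatial.transform import Rotation as R
from workcell import bot
np.set_printoptions(precision=4,suppress=True)
def go(x,y,z,yaw):
    s=bot.read_state(); M=R.from_rotvec(s["tcp_rot"]); m=M.as_matrix()
    w=np.radians(yaw); T=R.from_matrix(np.array([[np.cos(w),np.sin(w),0],[np.sin(w),-np.cos(w),0],[0,0,-1]]))
    print("t",s["time"],"pos",s["tool_pos"],"yaw",np.degrees(np.arctan2(m[1,0],m[0,0])),"tilt",m[:,2],"F",s["wrist_force"],"q6",s["q"][5],"w",s["width"])
    print("shift tool",m.T@(np.array([x,y,z])-s["tool_pos"]),"rot tool",(M.inv()*T).as_rotvec(),"(turn after: shift in target axes",T.as_matrix().T@(np.array([x,y,z])-s["tool_pos"]),")")
if __name__=="__main__": go(*map(float,sys.argv[1:5]))
E
python3 go.py 0.519 0.3565 0.080 25.5
```

```text
t 3.5 pos [0.5176 0.3033 0.2606] yaw 25.438451926908225 tilt [-0.0011 -0.0006 -1.    ] F [ 0.0302 -0.318  -0.4123] q6 0.0444816987823363 w -0.0028885938873228255
shift tool [ 0.0243 -0.0475  0.1805] rot tool [ 0.0001  0.0013 -0.0011] (turn after: shift in target axes [ 0.0242 -0.0475  0.1806] )
```

arm_command(
  rows=[
    {"xyz":[0.012,-0.024,0],"delta_rot":[0,0,0],"gripper":0.0},
    {"xyz":[0.012,-0.024,0.02],"delta_rot":[0,0,0],"gripper":0.0},
    {"xyz":[0,0,0.04],"delta_rot":[0,0,0],"gripper":0.0},
    {"xyz":[0,0,0.04],"delta_rot":[0,0,0],"gripper":0.0},
    {"xyz":[0,0,0.03],"delta_rot":[0,0,0],"gripper":0.0},
    {"xyz":[0,0,0.02],"delta_rot":[0,0,0],"gripper":0.0},
    {"xyz":[0,0,0.015],"delta_rot":[0,0,0],"gripper":0.0},
    {"xyz":[0,0,0.01],"delta_rot":[0,0,0],"gripper":0.0},
    {"xyz":[0,0,0.005],"delta_rot":[0,0,0],"gripper":0.0},
  ],
)

```text
time: 4.4
tool_pos: [0.5192, 0.357, 0.0805]
tcp_rot: [3.066, 0.682, -0.001]
wrist_force: [-0.7, -0.9, 0.1]
width: 0.002
```

```bash
python3 go.py 0.519 0.3565 0.080 25.5
python3 - <<'E'
from workcell import read_camera
import cv2,numpy as np
a=read_camera("top")["pixels"][250:360,160:280]; b=read_camera("side")["pixels"][255:365,320:440]
cv2.imwrite("pics/p1.png",cv2.resize(np.hstack([a,b]),None,fx=3.3,fy=3.3,interpolation=cv2.INTER_CUBIC)[...,::-1])
E
```

```text
t 4.4 pos [0.5192 0.357  0.0805] yaw 25.090762552010577 tilt [-0.0006 -0.0004 -1.    ] F [-0.6841 -0.9139  0.1438] q6 0.12484756856437365 w 0.0016920654788152836
shift tool [-0.0004  0.0003  0.0005] rot tool [ 0.0001  0.0007 -0.0071] (turn after: shift in target axes [-0.0004  0.0003  0.0005] )
```

View pics/p1.png

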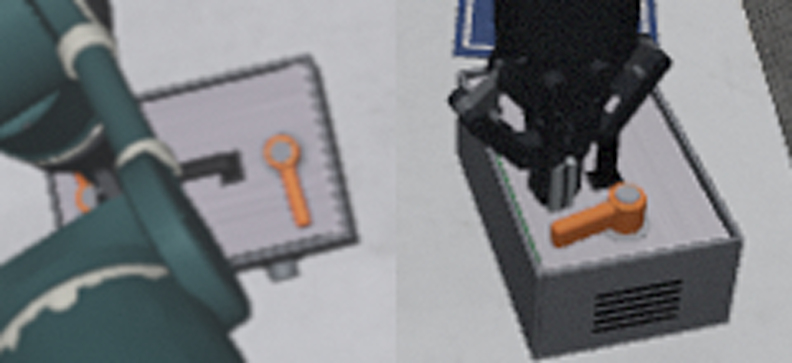

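The fingers stand on the handle side of screw a's lever, clear of the handle. Now I push along the arc.

arm_command(
  rows=[
    {"xyz":[0,-0.005,0],"delta_rot":[0,0,0],"gripper":0.0},
    {"xyz":[0,-0.004,0],"delta_rot":[0,0,0],"gripper":0.0},
    {"xyz":[0.0018,-0.0043,0],"delta_rot":[0,0,-0.12],"gripper":0.0},
    {"xyz":[0.0018,-0.0043,0],"delta_rot":[0,0,-0.12],"gripper":0.0},
    {"xyz":[0.0018,-0.0043,0],"delta_rot":[0,0,-0.12],"gripper":0.0},
    {"xyz":[0.0018,-0.0043,0],"delta_rot":[0,0,-0.12],"gripper":0.0},
  ],
)

```text
time: 5.1
tool_pos: [0.5121, 0.3837, 0.0825]
tcp_rot: [2.812, 1.399, 0.003]
wrist_force: [0.6, -1.4, -0.7]
width: 0.0
```

arm_command(
  rows=[
    {"xyz":[0.0018,-0.0043,0],"delta_rot":[0,0,-0.12],"gripper":0.0},
    {"xyz":[0.0018,-0.0043,0],"delta_rot":[0,0,-0.12],"gripper":0.0},
    {"xyz":[0.0018,-0.0043,0],"delta_rot":[0,0,-0.12],"gripper":0.0},
    {"xyz":[0.0018,-0.0043,0],"delta_rot":[0,0,-0.12],"gripper":0.0},
  ],
)

```text
time: 5.5
tool_pos: [0.5002, 0.398, 0.0825]
tcp_rot: [2.399, 2.027, 0.003]
wrist_force: [1.4, -0.9, -0.5]
width: 0.002
```

```bash
python3 go.py 0.519 0.3565 0.080 103
python3 - <<'E'
from workcell import read_camera
import cv2,numpy as np
a=read_camera("top")["pixels"][250:360,160:280]; b=read_camera("side")["pixels"][255:365,320:440]
cv2.imwrite("pics/p2.png",cv2.resize(np.hstack([a,b]),None,fx=3.3,fy=3.3,interpolation=cv2.INTER_CUBIC)[...,::-1])
E
```

```text
t 5.5 pos [0.5002 0.398  0.0825] yaw 80.40748089478545 tilt [ 0.0021  0.0006 -1.    ] F [ 1.4133 -0.8951 -0.4565] q6 -0.7693935059170283 w 0.00167521958471331
shift tool [-0.0378  0.0254  0.0025] rot tool [ 0.0021 -0.0005 -0.3943] (turn after: shift in target axes [-0.0446  0.009   0.0025] )
```

View pics/p2.png

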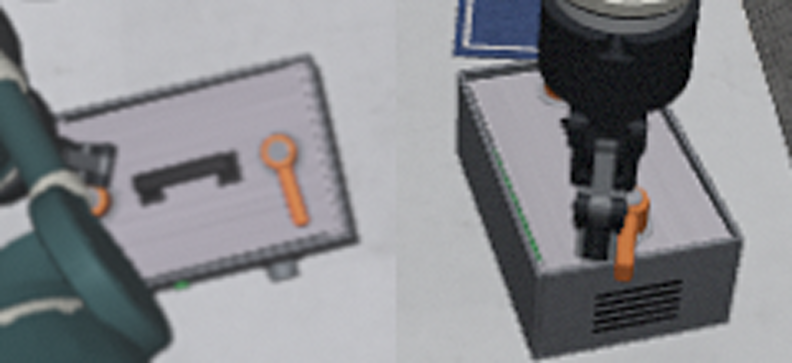

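arm_command(
  rows=[
    {"xyz":[0.0018,-0.0043,0],"delta_rot":[0,0,-0.12],"gripper":0.0},
    {"xyz":[0.0018,-0.0043,0],"delta_rot":[0,0,-0.12],"gripper":0.0},
    {"xyz":[0.0018,-0.0043,0],"delta_rot":[0,0,-0.12],"gripper":0.0},
    {"xyz":[0,0,0],"delta_rot":[0,0,0],"gripper":0.0},
  ],
)

```text
time: 6.0
tool_pos: [0.4872, 0.4041, 0.0821]
tcp_rot: [2.006, 2.417, 0.002]
wrist_force: [-0.1, -0.2, -0.2]
width: -0.002
```

arm_command(
  rows=[
    {"xyz":[0,-0.001,0],"delta_rot":[0,0,-0.02],"gripper":0.0},
    {"xyz":[0,-0.001,0],"delta_rot":[0,0,-0.02],"gripper":0.0},
    {"xyz":[0,0,0],"delta_rot":[0,0,0],"gripper":0.0},
  ],
)

```text
time: 6.3
tool_pos: [0.4854, 0.4034, 0.0817]
tcp_rot: [1.956, 2.458, 0.002]
wrist_force: [0.8, 0.5, 0.9]
width: -0.002
```

arm_command(
  rows=[
    {"xyz":[0,-0.001,0],"delta_rot":[0,0,0],"gripper":0.0},
    {"xyz":[0,-0.001,0],"delta_rot":[0,0,0],"gripper":0.0},
    {"xyz":[0,0,0],"delta_rot":[0,0,0],"gripper":0.0},
  ],
)

```text
time: 6.6
tool_pos: [0.484, 0.403, 0.0817]
tcp_rot: [1.955, 2.458, 0.003]
wrist_force: [3.8, 2.5, -0.0]
width: 0.003
```

arm_command(
  rows=[
    {"xyz":[0,-0.001,0],"delta_rot":[0,0,0],"gripper":0.0},
    {"xyz":[0,-0.001,0],"delta_rot":[0,0,0],"gripper":0.0},
    {"xyz":[0,0,0],"delta_rot":[0,0,0],"gripper":0.0},
  ],
)

```text
time: 6.9
tool_pos: [0.4836, 0.403, 0.0821]
tcp_rot: [1.954, 2.457, 0.008]
wrist_force: [7.4, 2.5, -1.2]
width: 0.0
```

```bash
python3 go.py 0.519 0.3565 0.080 103
python3 - <<'E'
from workcell import read_camera
import cv2,numpy as np
a=read_camera("top")["pixels"][250:360,160:280]; b=read_camera("side")["pixels"][255:365,320:440]
cv2.imwrite("pics/p3.png",cv2.resize(np.hstack([a,b]),None,fx=3.3,fy=3.3,interpolation=cv2.INTER_CUBIC)[...,::-1])
E
```

```text
t 6.9 pos [0.4836 0.403  0.0821] yaw 103.01731171826755 tilt [ 0.005   0.0023 -1.    ] F [ 7.4225  2.5372 -1.1687] q6 -1.1413189343618688 w 0.0002032781244789716
shift tool [-0.0533  0.024   0.0022] rot tool [ 0.0054 -0.0011  0.0003] (turn after: shift in target axes [-0.0533  0.024   0.0021] )
```

View pics/p3.png

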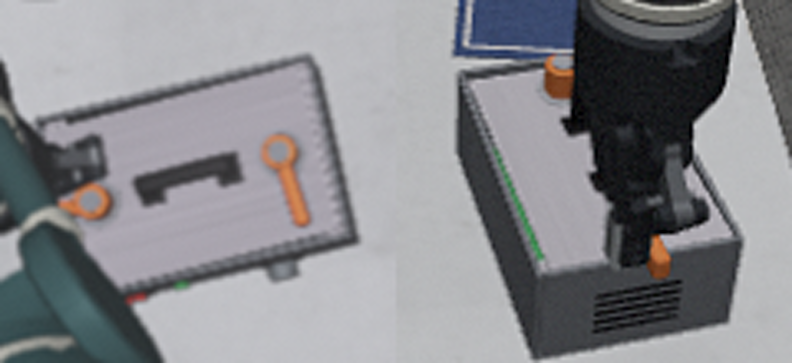

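arm_command(
  rows=[
    {"xyz":[0,0.006,0],"delta_rot":[0,0,0],"gripper":0.0},
    {"xyz":[0,0.01,0],"delta_rot":[0,0,0],"gripper":0.0},
    {"xyz":[0,0.005,-0.03],"delta_rot":[0,0,0],"gripper":0.0},
    {"xyz":[0,0,-0.045],"delta_rot":[0,0,0],"gripper":0.0},
    {"xyz":[0,0,-0.02],"delta_rot":[0,0,0.14],"gripper":0.0},
    {"xyz":[0,0,0],"delta_rot":[0,0,0.14],"gripper":0.0},
    {"xyz":[0,0,0],"delta_rot":[0,0,0.14],"gripper":0.0},
    {"xyz":[0,0,0],"delta_rot":[0,0,0.14],"gripper":0.0},
    {"xyz":[0,0,0],"delta_rot":[0,0,0.14],"gripper":0.0},
    {"xyz":[0,0,0],"delta_rot":[0,0,0.14],"gripper":0.0},
    {"xyz":[0,0,0],"delta_rot":[0,0,0.14],"gripper":0.0},
    {"xyz":[0,0,0],"delta_rot":[0,0,0.14],"gripper":0.0},
  ],
)

```text
time: 8.2
tool_pos: [0.5011, 0.4064, 0.1754]
tcp_rot: [2.965, 1.036, -0.005]
wrist_force: [1.0, -0.5, -0.0]
width: -0.002
```

```bash
python3 go.py .4621 .2613 .08 19
```

```text
t 8.2 pos [0.5011 0.4064 0.1754] yaw 38.50782655930751 tilt [-0.0025 -0.0016 -1.    ] F [ 0.9661 -0.5395 -0.0287] q6 -0.029469913325867163 w -0.0020058876593183833
shift tool [-0.1205  0.0893  0.0957] rot tool [0.0002 0.003  0.3405] (turn after: shift in target axes [-0.0841  0.1245  0.0954] )
```

arm_command(
  rows=[
    {"xyz":[0,0,0],"delta_rot":[0,0,0.115],"gripper":0.0},
    {"xyz":[0,0,0],"delta_rot":[0,0,0.115],"gripper":0.0},
    {"xyz":[0,0,0],"delta_rot":[0,0,0.11],"gripper":0.0},
    {"xyz":[-0.021,0.031,0],"delta_rot":[0,0,0],"gripper":0.0},
    {"xyz":[-0.021,0.031,0],"delta_rot":[0,0,0],"gripper":0.0},
    {"xyz":[-0.021,0.031,0],"delta_rot":[0,0,0],"gripper":0.0},
    {"xyz":[-0.021,0.0315,0],"delta_rot":[0,0,0],"gripper":0.0},
    {"xyz":[0,0,0.035],"delta_rot":[0,0,0],"gripper":0.0},
    {"xyz":[0,0,0.02],"delta_rot":[0,0,0],"gripper":0.0},
    {"xyz":[0,0,0],"delta_rot":[0,0,0],"gripper":0.0},
  ],
)

```text
time: 9.2
tool_pos: [0.4605, 0.2595, 0.1175]
tcp_rot: [3.095, 0.527, -0.013]
wrist_force: [-1.1, 0.3, -0.5]
width: -0.002
```

```bash
python3 go.py .4621 .2613 .08 19;  python3 - <<'E'
from workcell import read_camera
import cv2,numpy as np
a=read_camera("top")["pixels"][250:360,160:280]; b=read_camera("side")["pixels"][255:365,320:440]
cv2.imwrite("pics/p4.png",cv2.resize(np.hstack([a,b]),None,fx=3.3,fy=3.3,interpolation=cv2.INTER_CUBIC)[...,::-1])
E
```

```text
t 9.2 pos [0.4605 0.2595 0.1175] yaw 19.315850321698083 tilt [-0.008  -0.0039 -1.    ] F [-1.1266  0.3329 -0.4749] q6 0.12875234120692347 w -0.001639667596111058
shift tool [ 0.0025 -0.0012  0.0375] rot tool [0.001  0.0088 0.0055] (turn after: shift in target axes [ 0.0021 -0.0012  0.0375] )
```

View pics/p4.png

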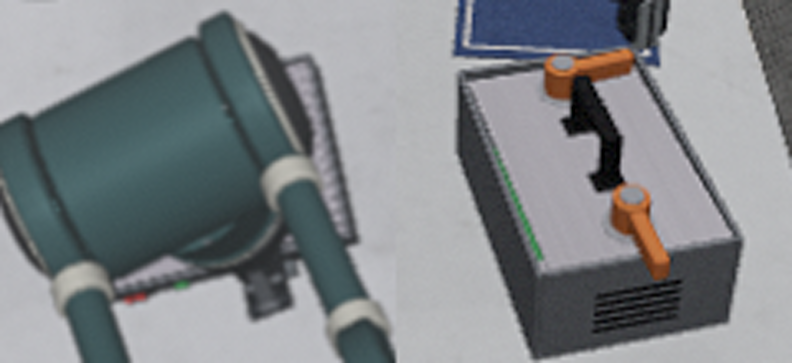

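Run:
```python
from h import *
for n in["top","side"]:
    d=dict(np.load(n+"0.npz")); p=proj(d,[[.4605,.2595,.1175],[.4605,.2595,.19],[.4763,.3649,.0935]]); print(n,p, (p-([160,250] if n=="top" else [320,255]))*3.3+([0,0] if n=="top" else [396,0]))
```

```text
top [[237.79547016 316.23844113]
 [233.01079177 313.32284482]
 [187.79976317 309.76320099]] [[256.72505152 218.58685574]
 [240.93561285 208.96538792]
 [ 91.73921845 197.21856326]]
side [[393.80426041 266.87952906]
 [396.95031887 236.81188772]
 [391.10574191 312.94472963]] [[639.55405936  39.20244589]
 [649.93605227 -60.02077054]
 [630.64894829 191.21760778]]
```

arm_command(
  rows=[
    {"xyz":[0.002,0,0.015],"delta_rot":[0,0.008,0],"gripper":0.0},
    {"xyz":[0,0,0.012],"delta_rot":[0,0,0],"gripper":0.0},
    {"xyz":[0,0,0.01],"delta_rot":[0,0,0],"gripper":0.0},
    {"xyz":[0,0,0],"delta_rot":[0,0,0],"gripper":0.0},
  ],
)

```text
time: 9.7
tool_pos: [0.4646, 0.2619, 0.0829]
tcp_rot: [-3.096, -0.529, -0.008]
wrist_force: [-0.7, -0.8, 1.3]
width: -0.0
```

```bash
python3 go.py .4621 .2613 .08 19;  python3 - <<'E'
from workcell import read_camera
import cv2,numpy as np
b=read_camera("side")["pixels"][225:335,320:440]
cv2.imwrite("pics/p5.png",cv2.resize(b,None,fx=5,fy=5,interpolation=cv2.INTER_CUBIC)[...,::-1])
E
```

```text
t 9.7 pos [0.4646 0.2619 0.0829] yaw 19.384375422966222 tilt [ 0.0048  0.0013 -1.    ] F [-0.6507 -0.8031  1.3091] q6 0.129716487489871 w -0.00037188221030644595
shift tool [-0.0026 -0.0002  0.0029] rot tool [ 0.0004 -0.005   0.0067] (turn after: shift in target axes [-0.0026 -0.0002  0.0029] )
```

View pics/p5.png

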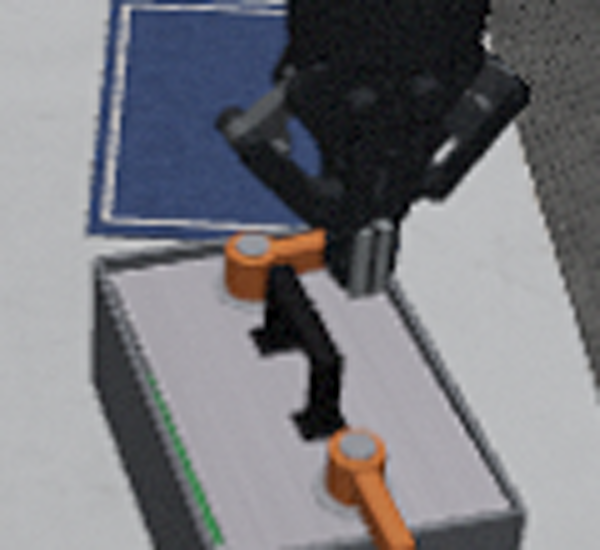

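arm_command(
  rows=[
    {"xyz":[-0.002,0.005,0],"delta_rot":[0,0,0],"gripper":0.0},
    {"xyz":[0,0.004,0],"delta_rot":[0,0,0],"gripper":0.0},
    {"xyz":[-0.0018,0.0043,0],"delta_rot":[0,0,-0.12],"gripper":0.0},
    {"xyz":[-0.0018,0.0043,0],"delta_rot":[0,0,-0.12],"gripper":0.0},
    {"xyz":[-0.0018,0.0043,0],"delta_rot":[0,0,-0.12],"gripper":0.0},
    {"xyz":[-0.0018,0.0043,0],"delta_rot":[0,0,-0.12],"gripper":0.0},
  ],
)

```text
time: 10.35
tool_pos: [0.4693, 0.2347, 0.0848]
tcp_rot: [-2.88, -1.256, -0.014]
wrist_force: [-0.3, 1.7, 0.6]
width: 0.0
```

arm_command(
  rows=[
    {"xyz":[-0.0018,0.0043,0],"delta_rot":[0,0,-0.12],"gripper":0.0},
    {"xyz":[-0.0018,0.0043,0],"delta_rot":[0,0,-0.12],"gripper":0.0},
    {"xyz":[-0.0018,0.0043,0],"delta_rot":[0,0,-0.12],"gripper":0.0},
    {"xyz":[-0.0018,0.0043,0],"delta_rot":[0,0,-0.12],"gripper":0.0},
  ],
)

```text
time: 10.75
tool_pos: [0.4795, 0.2192, 0.0847]
tcp_rot: [2.497, 1.903, 0.012]
wrist_force: [-2.4, 0.6, 0.5]
width: 0.002
```

```bash
python3 go.py .4961 .21 .08 103;  python3 - <<'E'
from workcell import read_camera
import cv2,numpy as np
a=read_camera("top")["pixels"][250:360,160:280]; b=read_camera("side")["pixels"][225:335,320:440]
cv2.imwrite("pics/p6.png",cv2.resize(np.hstack([a,b]),None,fx=3.3,fy=3.3,interpolation=cv2.INTER_CUBIC)[...,::-1])
E
```

```text
t 10.75 pos [0.4795 0.2192 0.0847] yaw 74.63290017795299 tilt [ 0.0073  0.003  -1.    ] F [-2.432   0.5993  0.4785] q6 -0.9210553563229024 w 0.0022360486065114774
shift tool [-0.0045  0.0185  0.0048] rot tool [ 0.0074 -0.0032 -0.4951] (turn after: shift in target axes [-0.0127  0.0141  0.0047] )
```

View pics/p6.png

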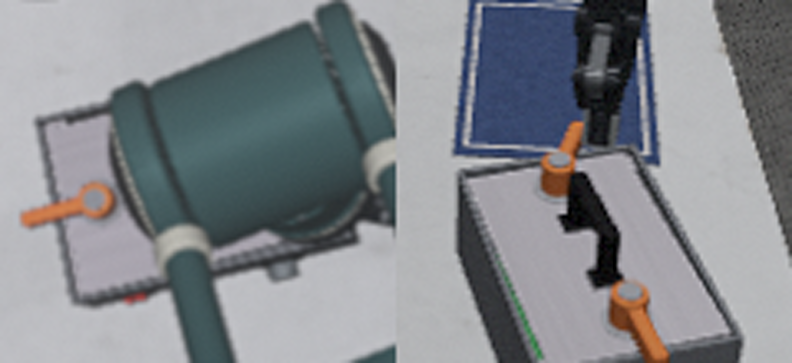

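arm_command(
  rows=[
    {"xyz":[-0.0018,0.0043,0.001],"delta_rot":[0,0,-0.12],"gripper":0.0},
    {"xyz":[-0.0018,0.0043,0.001],"delta_rot":[0,0,-0.12],"gripper":0.0},
    {"xyz":[-0.0018,0.0043,0],"delta_rot":[0,0,-0.12],"gripper":0.0},
    {"xyz":[0,0.001,0],"delta_rot":[0,0,-0.06],"gripper":0.0},
    {"xyz":[0,0,0],"delta_rot":[0,0,-0.06],"gripper":0.0},
  ],
)

```text
time: 11.35
tool_pos: [0.4922, 0.212, 0.0825]
tcp_rot: [1.978, 2.435, 0.01]
wrist_force: [-1.4, -0.3, 0.6]
width: -0.002
```

arm_command(
  rows=[
    {"xyz":[0,0.001,0],"delta_rot":[0,0,0],"gripper":0.0},
    {"xyz":[0,0.001,0],"delta_rot":[0,0,0],"gripper":0.0},
    {"xyz":[0,0,0],"delta_rot":[0,0,0],"gripper":0.0},
  ],
)

```text
time: 11.65
tool_pos: [0.4943, 0.2127, 0.0824]
tcp_rot: [1.979, 2.434, 0.01]
wrist_force: [-0.8, -0.3, 0.6]
width: -0.002
```

```bash
python3 go.py .4961 .21 .08 103
```

```text
t 11.65 pos [0.4943 0.2127 0.0824] yaw 101.76371305544382 tilt [ 0.0074  0.0025 -1.    ] F [-0.7876 -0.2835  0.5835] q6 -1.415662473196232 w -0.0020196363834465323
shift tool [-0.003   0.0012  0.0024] rot tool [ 0.0078 -0.0008 -0.0216] (turn after: shift in target axes [-0.003   0.0011  0.0024] )
```

arm_command(
  rows=[
    {"xyz":[0.002,0.001,0],"delta_rot":[0,0,-0.02],"gripper":0.0},
    {"xyz":[0,0.001,0],"delta_rot":[0,0,0],"gripper":0.0},
    {"xyz":[0,0,0],"delta_rot":[0,0,0],"gripper":0.0},
  ],
)

```text
time: 11.95
tool_pos: [0.496, 0.2153, 0.0824]
tcp_rot: [1.953, 2.455, 0.011]
wrist_force: [-0.6, -2.3, -0.5]
width: 0.003
```

arm_command(
  rows=[
    {"xyz":[0,0.001,0],"delta_rot":[0,0,0],"gripper":0.0},
    {"xyz":[0,0.001,0],"delta_rot":[0,0,0],"gripper":0.0},
    {"xyz":[0,0,0],"delta_rot":[0,0,0],"gripper":0.0},
  ],
)

```text
time: 12.25
tool_pos: [0.498, 0.2157, 0.0824]
tcp_rot: [1.953, 2.455, 0.011]
wrist_force: [-1.1, -1.1, 0.1]
width: 0.001
```

Run:
```python
from workcell import read_camera
import cv2,numpy as np
a=read_camera("top")["pixels"][250:360,160:280]; b=read_camera("side")["pixels"][225:335,320:440]
cv2.imwrite("pics/p7.png",cv2.resize(np.hstack([a,b]),None,fx=3.3,fy=3.3,interpolation=cv2.INTER_CUBIC)[...,::-1])
```

```text
(no output)
```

View pics/p7.png

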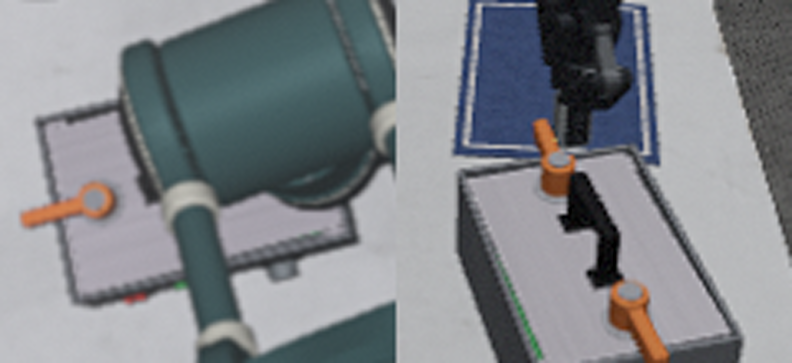

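arm_command(
  rows=[
    {"xyz":[-0.001,0.001,0],"delta_rot":[0,0,0],"gripper":0.0},
    {"xyz":[-0.001,0.001,0],"delta_rot":[0,0,0],"gripper":0.0},
    {"xyz":[0,0,0],"delta_rot":[0,0,0],"gripper":0.0},
  ],
)

```text
time: 12.65
tool_pos: [0.5004, 0.2143, 0.0825]
tcp_rot: [1.953, 2.456, 0.011]
wrist_force: [-1.8, 0.2, -0.7]
width: -0.001
```

arm_command(
  rows=[
    {"xyz":[-0.001,0.001,0],"delta_rot":[0,0,0],"gripper":0.0},
    {"xyz":[-0.001,0.001,0],"delta_rot":[0,0,0],"gripper":0.0},
    {"xyz":[0,0,0],"delta_rot":[0,0,0],"gripper":0.0},
  ],
)

```text
time: 12.95
tool_pos: [0.5018, 0.2126, 0.0822]
tcp_rot: [1.954, 2.457, 0.008]
wrist_force: [-4.9, 1.4, 1.8]
width: 0.001
```

arm_command(
  rows=[
    {"xyz":[-0.001,0.001,0],"delta_rot":[0,0,0],"gripper":0.0},
    {"xyz":[0,0.001,0],"delta_rot":[0,0,0],"gripper":0.0},
    {"xyz":[0,0,0],"delta_rot":[0,0,0],"gripper":0.0},
  ],
)

```text
time: 13.25
tool_pos: [0.5022, 0.2119, 0.082]
tcp_rot: [1.955, 2.459, 0.004]
wrist_force: [-8.8, 0.5, 4.4]
width: -0.003
```

```bash
python3 go.py .4961 .21 .08 103
python3 - <<'E'
from workcell import read_camera
import cv2,numpy as np
b=read_camera("side")["pixels"][225:335,320:440]
cv2.imwrite("pics/p8.png",cv2.resize(b,None,fx=5,fy=5,interpolation=cv2.INTER_CUBIC)[...,::-1])
E
```

```text
t 13.25 pos [0.5022 0.2119 0.082 ] yaw 103.00798635740381 tilt [ 0.0019  0.0019 -1.    ] F [-8.8283  0.5487  4.434 ] q6 -1.4457120646973036 w -0.0032303175478248067
shift tool [-0.0005 -0.0064  0.0019] rot tool [ 0.0023 -0.0014  0.0001] (turn after: shift in target axes [-0.0005 -0.0064  0.002 ] )
```

View pics/p8.png

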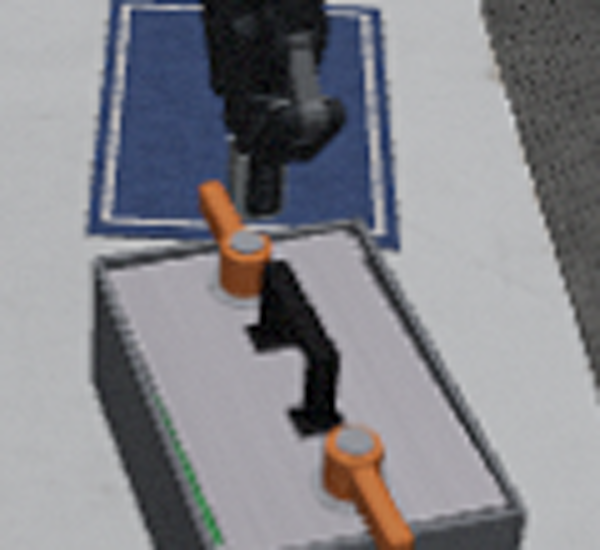

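arm_command(
  rows=[
    {"xyz":[0,-0.006,0],"delta_rot":[0,0,0],"gripper":0.0},
    {"xyz":[0,-0.012,0],"delta_rot":[0,0,0],"gripper":0.0},
    {"xyz":[0,0,-0.045],"delta_rot":[0,0,0],"gripper":0.0},
    {"xyz":[0,0,-0.045],"delta_rot":[0,0,0],"gripper":0.0},
    {"xyz":[-0.04,-0.005,-0.02],"delta_rot":[0,0,0.13],"gripper":0.05},
    {"xyz":[-0.04,-0.01,0],"delta_rot":[0,0,0.13],"gripper":0.05},
    {"xyz":[-0.04,-0.01,0],"delta_rot":[0,0,0.13],"gripper":0.05},
    {"xyz":[-0.02,0.03,0],"delta_rot":[0,0,0.13],"gripper":0.05},
    {"xyz":[-0.01,0.04,0],"delta_rot":[0,0,0.13],"gripper":0.05},
    {"xyz":[0,0,0],"delta_rot":[0,0,0.13],"gripper":0.05},
    {"xyz":[0,0,0],"delta_rot":[0,0,0.13],"gripper":0.05},
    {"xyz":[0,0,0],"delta_rot":[0,0,0.13],"gripper":0.05},
  ],
)

```text
time: 14.5
tool_pos: [0.5353, 0.0407, 0.1923]
tcp_rot: [2.921, 1.153, 0.014]
wrist_force: [-0.8, 0.2, -0.5]
width: 0.585
```

```bash
python3 go.py .49 .3065 .2 13.2
python3 - <<'E'
from workcell import read_camera
import cv2,numpy as np
for n in ["top","side"]:
    d=read_camera(n); np.savez(f"{n}1.npz",**d)
    cv2.imwrite(f"pics/{n}1.png",d["pixels"][...,::-1])
    im=d["pixels"]
    x0,y0=(160,250) if n=="top" else (320,255)
    cv2.imwrite(f"pics/{n}1c.png",cv2.resize(im[y0:y0+110,x0:x0+120],None,fx=5,fy=5,interpolation=cv2.INTER_CUBIC)[...,::-1])
E
```

```text
t 14.5 pos [0.5353 0.0407 0.1923] yaw 43.062986358855525 tilt [ 0.0088  0.0021 -1.    ] F [-0.785   0.2306 -0.5267] q6 -0.7240792841645728 w 0.5845592752534684
shift tool [ 0.1485 -0.2251 -0.0075] rot tool [ 0.0023 -0.0088  0.5212] (turn after: shift in target axes [ 0.0166 -0.2691 -0.0077] )
```

View pics/top1c.png

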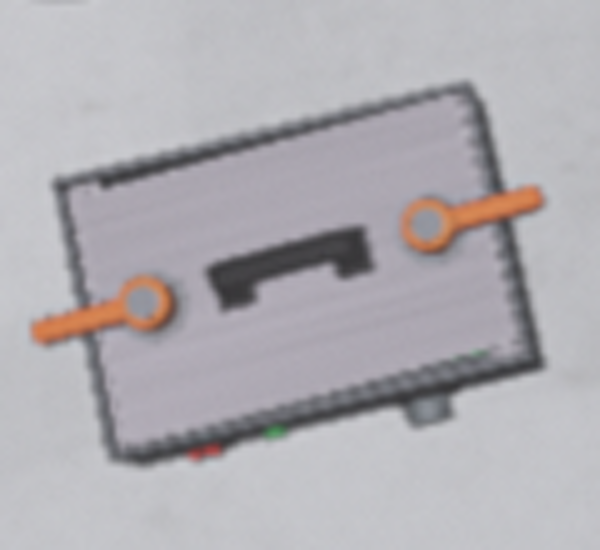

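View pics/side1c.png

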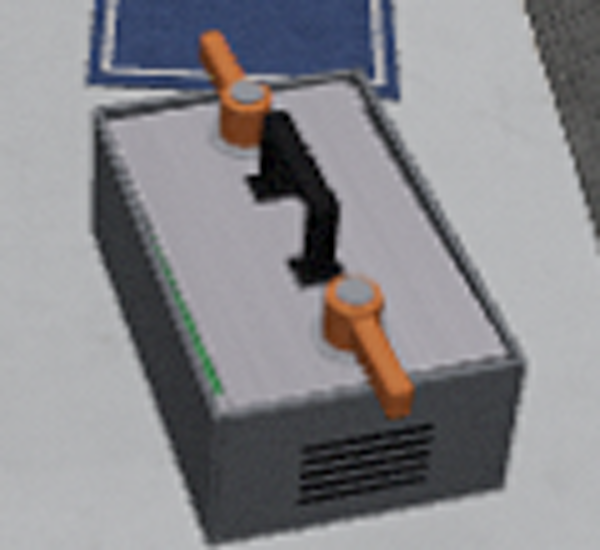

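Both levers now point out past the box ends, in line with the handle. The cover has turned a little within its play, so I re-measure handle, levers and mat.

Run:
```python
from h import *
np.set_printoptions(precision=4,suppress=True)
d=dict(np.load("top1.npz")); C=cloud(d)
o=np.array([160-.4,250-.4])
hub=onplane(d,np.array([[145,302],[428,225]])/5+o,0.0935); dv=hub[0]-hub[1]
print("hubs",hub,np.linalg.norm(dv),"yaw",np.degrees(np.arctan2(-dv[0],dv[1])),hub.mean(0))
H=hsv(d); m=(H[...,0]>3)&(H[...,0]<18)&(H[...,1]>130)&(H[...,2]>120)
for k in comps(m):
    v,u=np.where(k); P=onplane(d,np.c_[u,v],.0915)[:,:2]
    for hb in hub[:,:2]:
        r=np.linalg.norm(P-hb,axis=1)
        Q=P[(r>.016)&(r<.06)]
        if len(Q)>10: q=Q.mean(0)-hb; print("lever dir",np.degrees(np.arctan2(q[1],q[0])),len(Q))
k=(C[...,2]>0.102)&(C[...,2]<0.118)&(C[...,0]>0.43)&(C[...,0]<0.55)&(C[...,1]>0.26)&(C[...,1]<0.36)
v,u=np.where(k); P=onplane(d,np.c_[u,v],0.11)[:,:2]; print("handle",cv2.minAreaRect((P*1000).astype(np.float32)),P.mean(0))
d0=dict(np.load("top0.npz")); p=d0["pixels"].astype(int)
k=(p[...,2]>p[...,0]*1.4)&(p[...,2]>50); k=cv2.morphologyEx(k.astype(np.uint8),cv2.MORPH_CLOSE,np.ones((7,7)))
q=max(comps(k),key=lambda a:a.sum()); cn=max(cv2.findContours(q.astype(np.uint8),0,cv2.CHAIN_APPROX_NONE)[0],key=len)
ap=cv2.approxPolyDP(cv2.convexHull(cn),8,True).reshape(-1,2); W=onplane(d0,ap,.004); print("mat corners",ap,W[:,:2],W.mean(0))
```

```text
hubs [[0.4758 0.3632 0.0935]
 [0.5063 0.2478 0.0935]] 0.11937361227965036 yaw 14.78480121435037 [0.491  0.3055 0.0935]
lever dir -75.53770005366667 57
lever dir 105.72585269103105 55
handle ((490.65289306640625, 305.6533203125), (12.834856033325195, 58.04114532470703), 15.508581161499023) [0.4906 0.3051]
mat corners [[306 271]
 [398 278]
 [395 343]
 [301 337]] [[ 0.567   0.1244]
 [ 0.5491 -0.0775]
 [ 0.4079 -0.066 ]
 [ 0.4231  0.1365]] [0.4868 0.0293 0.004 ]
```

arm_command(
  rows=[
    {"xyz":[0,0,0],"delta_rot":[0,-0.009,0.13],"gripper":0.05},
    {"xyz":[0,0,0],"delta_rot":[0,0,0.13],"gripper":0.05},
    {"xyz":[0,0,0],"delta_rot":[0,0,0.13],"gripper":0.05},
    {"xyz":[0,0,0],"delta_rot":[0,0,0.1],"gripper":0.05},
    {"xyz":[0,0,0],"delta_rot":[0,0,0],"gripper":0.05},
  ],
)

```text
time: 15.1
tool_pos: [0.535, 0.0415, 0.1924]
tcp_rot: [3.109, 0.423, 0.002]
wrist_force: [-0.5, -0.1, 0.2]
width: 0.583
```

```bash
python3 go.py .4908 .3055 .086 15
```

```text
t 15.1 pos [0.535  0.0415 0.1924] yaw 15.508521631124882 tilt [ 0.0016 -0.0034 -1.    ] F [-0.4603 -0.1184  0.1617] q6 -0.23604730881025532 w 0.582949891498058
shift tool [ 0.028  -0.2666  0.1054] rot tool [ 0.0036 -0.0006  0.0089] (turn after: shift in target axes [ 0.0257 -0.2665  0.1064] )
```

arm_command(
  rows=[
    {"xyz":[0.004,-0.038,0],"delta_rot":[0.0036,0,0.009],"gripper":0.05},
    {"xyz":[0.004,-0.038,0],"delta_rot":[0,0,0],"gripper":0.05},
    {"xyz":[0.004,-0.038,0],"delta_rot":[0,0,0],"gripper":0.05},
    {"xyz":[0.004,-0.038,0],"delta_rot":[0,0,0],"gripper":0.05},
    {"xyz":[0.004,-0.038,0],"delta_rot":[0,0,0],"gripper":0.05},
    {"xyz":[0.004,-0.038,0],"delta_rot":[0,0,0],"gripper":0.05},
    {"xyz":[0.002,-0.038,0],"delta_rot":[0,0,0],"gripper":0.05},
    {"xyz":[0,0,0.02],"delta_rot":[0,0,0],"gripper":0.05},
    {"xyz":[0,0,0],"delta_rot":[0,0,0],"gripper":0.05},
  ],
)

```text
time: 16.0
tool_pos: [0.4896, 0.3054, 0.1698]
tcp_rot: [3.112, 0.415, -0.007]
wrist_force: [-0.6, -0.9, -0.5]
width: 0.589
```

```bash
python3 go.py .4908 .3055 .086 15
```

```text
t 16.0 pos [0.4896 0.3054 0.1698] yaw 15.207329102495633 tilt [-0.0039 -0.002  -1.    ] F [-0.5598 -0.8708 -0.4938] q6 0.24906421116331204 w 0.5885279912735106
shift tool [0.0016 0.0002 0.0838] rot tool [0.0009 0.0043 0.0036] (turn after: shift in target axes [0.0012 0.0003 0.0838] )
```

arm_command(
  rows=[
    {"xyz":[0.001,0,0.025],"delta_rot":[0,0.004,0.003],"gripper":0.05},
    {"xyz":[0,0,0.025],"delta_rot":[0,0,0],"gripper":0.05},
    {"xyz":[0,0,0.02],"delta_rot":[0,0,0],"gripper":0.05},
    {"xyz":[0,0,0.01],"delta_rot":[0,0,0],"gripper":0.05},
    {"xyz":[0,0,0.004],"delta_rot":[0,0,0],"gripper":0.05},
    {"xyz":[0,0,0],"delta_rot":[0,0,0],"gripper":0.05},
  ],
)

```text
time: 16.6
tool_pos: [0.4931, 0.3053, 0.0884]
tcp_rot: [-3.115, -0.401, -0.006]
wrist_force: [0.1, -0.9, -0.5]
width: 0.585
```

```bash
python3 go.py .4908 .3055 .086 15
python3 - <<'E'
from workcell import read_camera
import cv2,numpy as np
b=read_camera("side")["pixels"][225:335,320:440]
cv2.imwrite("pics/p9.png",cv2.resize(b,None,fx=5,fy=5,interpolation=cv2.INTER_CUBIC)[...,::-1])
E
```

```text
t 16.6 pos [0.4931 0.3053 0.0884] yaw 14.682393386746137 tilt [ 0.0036  0.0013 -1.    ] F [ 0.1345 -0.8995 -0.5498] q6 0.2558781362596435 w 0.5846767339205803
shift tool [-0.0022 -0.0008  0.0024] rot tool [-0.0004 -0.0038 -0.0055] (turn after: shift in target axes [-0.0021 -0.0008  0.0024] )
```

View pics/p9.png

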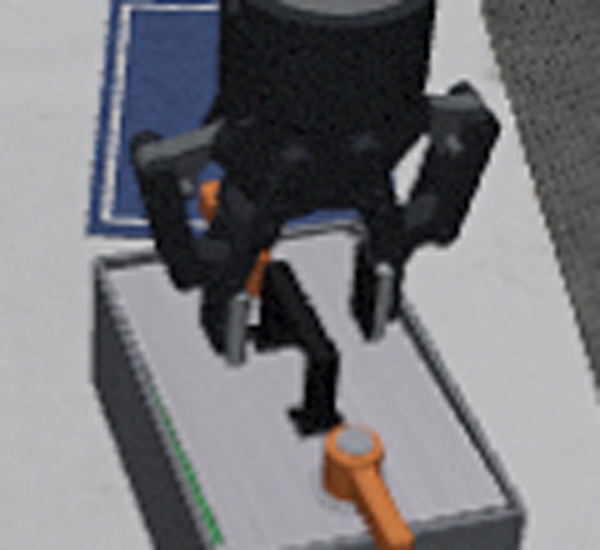

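The fingers straddle the bar. Closing.

arm_command(
  rows=[
    {"xyz":[-0.002,-0.001,0.002],"delta_rot":[0,-0.004,0],"gripper":0.05},
    {"xyz":[0,0,0],"delta_rot":[0,0,0],"gripper":0.025},
    {"xyz":[0,0,0],"delta_rot":[0,0,0],"gripper":0.025},
    {"xyz":[0,0,0],"delta_rot":[0,0,0],"gripper":0.015},
    {"xyz":[0,0,0],"delta_rot":[0,0,0],"gripper":0.005},
    {"xyz":[0,0,0],"delta_rot":[0,0,0],"gripper":0.0},
    {"xyz":[0,0,0],"delta_rot":[0,0,0],"gripper":0.0},
    {"xyz":[0,0,0],"delta_rot":[0,0,0],"gripper":0.0},
  ],
  force=70,
)

```text
time: 17.45
tool_pos: [0.4918, 0.3065, 0.0869]
tcp_rot: [-3.115, -0.4, -0.003]
wrist_force: [3.9, 0.1, 2.1]
width: 0.12
```

```bash
python3 go.py .4908 .3055 .086 15
```

```text
t 17.45 pos [0.4918 0.3065 0.0869] yaw 14.651723678033976 tilt [ 0.0019  0.0014 -1.    ] F [3.9301 0.099  2.1234] q6 0.2582453999297823 w 0.11951397871004071
shift tool [-0.0012  0.0007  0.0009] rot tool [-0.0009 -0.0022 -0.0061] (turn after: shift in target axes [-0.0012  0.0007  0.0009] )
```

arm_command(
  rows=[
    {"xyz":[0,0,-0.002],"delta_rot":[0,0,0],"gripper":0.0},
    {"xyz":[0,0,-0.003],"delta_rot":[0,0,0],"gripper":0.0},
    {"xyz":[0,0,-0.004],"delta_rot":[0,0,0],"gripper":0.0},
    {"xyz":[0,0,0],"delta_rot":[0,0,0],"gripper":0.0},
  ],
)

```text
time: 17.85
tool_pos: [0.4907, 0.306, 0.095]
tcp_rot: [-3.116, -0.401, 0.0]
wrist_force: [4.0, 1.0, -4.0]
width: 0.123
```

```bash
python3 go.py .4908 .3055 .086 15
```

```text
t 17.85 pos [0.4907 0.306  0.095 ] yaw 14.67231883821782 tilt [-0.0002  0.0002 -1.    ] F [ 3.9992  1.0161 -3.9733] q6 0.2581042649031272 w 0.12256934639565109
shift tool [-0.      0.0005  0.009 ] rot tool [-0.0002  0.0001 -0.0057] (turn after: shift in target axes [-0.      0.0005  0.009 ] )
```

arm_command(
  rows=[
    {"xyz":[-0.001,0,-0.008],"delta_rot":[0,0,0],"gripper":0.0},
    {"xyz":[0,0,-0.01],"delta_rot":[0,0,0],"gripper":0.0},
    {"xyz":[0,0,-0.015],"delta_rot":[0,0,0],"gripper":0.0},
    {"xyz":[0,0,-0.02],"delta_rot":[0,0,0],"gripper":0.0},
    {"xyz":[0,0,-0.025],"delta_rot":[0,0,0],"gripper":0.0},
    {"xyz":[0,0,-0.02],"delta_rot":[0,0,0],"gripper":0.0},
    {"xyz":[0,0,-0.01],"delta_rot":[0,0,0],"gripper":0.0},
    {"xyz":[0,0,0],"delta_rot":[0,0,0],"gripper":0.0},
  ],
)

```text
time: 18.65
tool_pos: [0.4908, 0.3065, 0.2061]
tcp_rot: [-3.114, -0.401, -0.006]
wrist_force: [0.2, 0.8, -3.0]
width: 0.12
```

```bash
python3 go.py .4868 .0297 .15 -4.7
python3 - <<'E'
from workcell import read_camera
import cv2,numpy as np
b=read_camera("side")["pixels"][180:380,260:500]
cv2.imwrite("pics/p10.png",cv2.resize(b,None,fx=3,fy=3,interpolation=cv2.INTER_CUBIC)[...,::-1])
E
```

```text
t 18.65 pos [0.4908 0.3065 0.2061] yaw 14.678332416278955 tilt [ 0.0035  0.0026 -1.    ] F [ 0.174   0.7561 -3.0225] q6 0.25845092132913644 w 0.11951031768172497
shift tool [-0.0742  0.2669  0.0553] rot tool [-0.0023 -0.0037  0.3382] (turn after: shift in target axes [0.0187 0.2762 0.0561] )
```

View pics/p10.png

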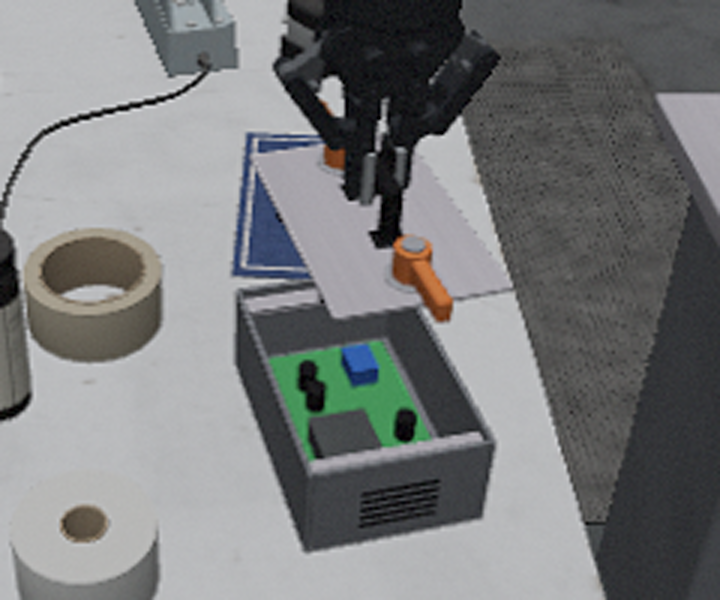

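arm_command(
  rows=[
    {"xyz":[-0.005,0.018,0],"delta_rot":[-0.002,-0.003,0],"gripper":0.0},
    {"xyz":[-0.009,0.034,0],"delta_rot":[0,0,0],"gripper":0.0},
    {"xyz":[-0.01,0.036,0],"delta_rot":[0,0,0],"gripper":0.0},
    {"xyz":[-0.01,0.036,0],"delta_rot":[0,0,0],"gripper":0.0},
    {"xyz":[-0.01,0.036,0],"delta_rot":[0,0,0],"gripper":0.0},
    {"xyz":[-0.01,0.036,0],"delta_rot":[0,0,0],"gripper":0.0},
    {"xyz":[-0.009,0.034,0],"delta_rot":[0,0,0.05],"gripper":0.0},
    {"xyz":[-0.008,0.024,0],"delta_rot":[0,0,0.06],"gripper":0.0},
    {"xyz":[-0.003,0.01,0],"delta_rot":[0,0,0.07],"gripper":0.0},
    {"xyz":[0,0,0],"delta_rot":[0,0,0.08],"gripper":0.0},
    {"xyz":[0,0,0],"delta_rot":[0,0,0.08],"gripper":0.0},
    {"xyz":[0,0,0],"delta_rot":[0,0,0],"gripper":0.0},
  ],
)

```text
time: 19.9
tool_pos: [0.481, 0.0309, 0.2022]
tcp_rot: [3.136, -0.134, -0.009]
wrist_force: [0.8, 0.1, -2.4]
width: 0.125
```

```bash
python3 go.py .4868 .0297 .042 -4.7
python3 - <<'E'
from workcell import read_camera
from h import *
d=read_camera("side"); 
cv2.imwrite("pics/p11.png",cv2.resize(d["pixels"][160:360,260:500],None,fx=3,fy=3,interpolation=cv2.INTER_CUBIC)[...,::-1])
d=read_camera("top")
cv2.imwrite("pics/p12.png",cv2.resize(d["pixels"][200:380,160:440],None,fx=2.8,fy=2.8,interpolation=cv2.INTER_CUBIC)[...,::-1])
E
```

```text
t 19.9 pos [0.481  0.0309 0.2022] yaw -4.8777777772247255 tilt [-0.0061 -0.0027 -1.    ] F [ 0.766   0.1486 -2.4072] q6 0.10052480501885996 w 0.12465114271403369
shift tool [0.0068 0.0002 0.1601] rot tool [ 0.0032  0.0059 -0.0031] (turn after: shift in target axes [0.0059 0.0007 0.1602] )
```

View pics/p11.png

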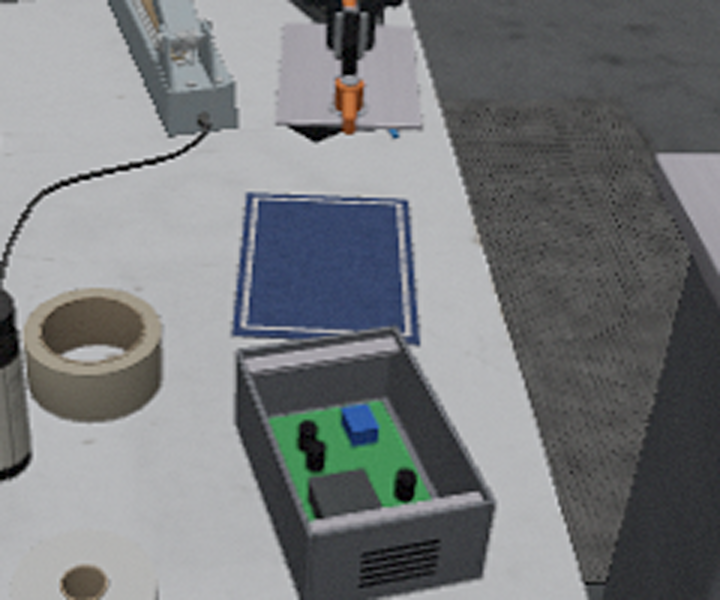

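View pics/p12.png

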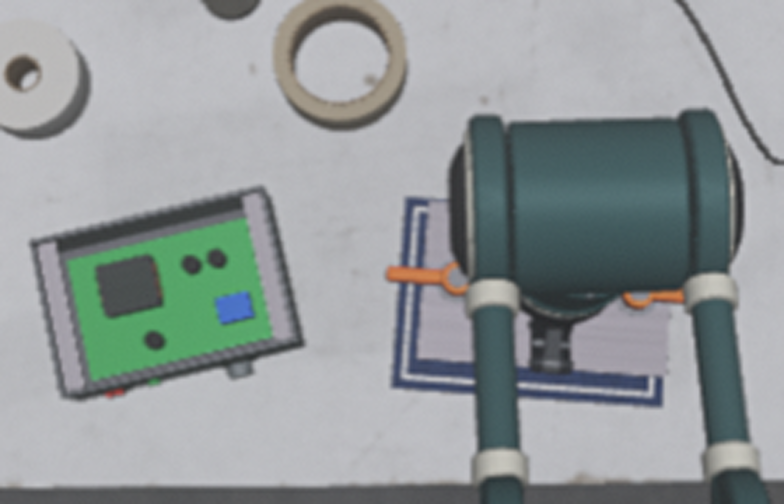

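Run:
```python
from h import *
d=dict(np.load("side0.npz"))
W=onplane(d,np.array([[248,193],[410,200],[418,342],[234,335]])/3+[260-.33,160-.33],.004); print(W[:,:2],W.mean(0)); a=W[0]-W[3];print(np.degrees(np.arctan2(a[0],-a[1])));a=W[1]-W[2];print(np.degrees(np.arctan2(a[0],-a[1])))
```

```text
[[ 0.55194697 -0.07623089]
 [ 0.40402041 -0.06352526]
 [ 0.42416905  0.14162205]
 [ 0.56881478  0.13207427]] [0.4872378  0.03348504 0.004     ]
-4.629506721559643
-5.609344128870562
```

arm_command(
  rows=[
    {"xyz":[0.006,0,0.015],"delta_rot":[0.003,0.006,0],"gripper":0.0},
    {"xyz":[0,0,0.03],"delta_rot":[0,0,0],"gripper":0.0},
    {"xyz":[0,0,0.035],"delta_rot":[0,0,0],"gripper":0.0},
    {"xyz":[0,0,0.03],"delta_rot":[0,0,0],"gripper":0.0},
    {"xyz":[0,0,0.02],"delta_rot":[0,0,0],"gripper":0.0},
    {"xyz":[0,0,0.01],"delta_rot":[0,0,0],"gripper":0.0},
    {"xyz":[0,0,0],"delta_rot":[0,0,0],"gripper":0.0},
  ],
)

```text
time: 20.7
tool_pos: [0.4873, 0.0313, 0.0621]
tcp_rot: [-3.139, 0.13, 0.001]
wrist_force: [-0.2, -0.1, -2.8]
width: 0.12
```

```bash
python3 go.py .4868 .0297 .043 -4.7
python3 - <<'E'
from workcell import read_camera
from h import *
d=read_camera("side"); 
cv2.imwrite("pics/p13.png",cv2.resize(d["pixels"][160:300,300:440],None,fx=4,fy=4,interpolation=cv2.INTER_CUBIC)[...,::-1])
d=read_camera("top")
cv2.imwrite("pics/p14.png",cv2.resize(d["pixels"][240:380,280:420],None,fx=4,fy=4,interpolation=cv2.INTER_CUBIC)[...,::-1])
E
```

```text
t 20.7 pos [0.4873 0.0313 0.0621] yaw -4.750437000795313 tilt [-0.0005  0.     -1.    ] F [-0.2465 -0.1323 -2.7864] q6 0.09605075596039163 w 0.12013583584624106
shift tool [-0.0003  0.0017  0.0191] rot tool [ 0.      0.0005 -0.0009] (turn after: shift in target axes [-0.0003  0.0017  0.0191] )
```

View pics/p13.png

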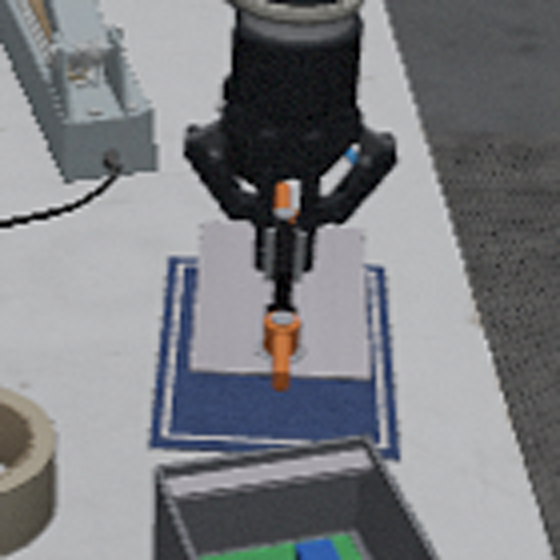

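View pics/p14.png

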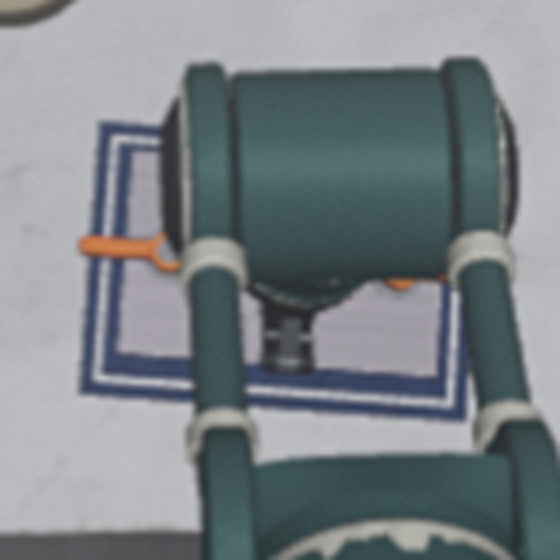

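arm_command(
  rows=[
    {"xyz":[0,0,0.006],"delta_rot":[0,0,0],"gripper":0.0},
    {"xyz":[0,0,0.005],"delta_rot":[0,0,0],"gripper":0.0},
    {"xyz":[0,0,0.003],"delta_rot":[0,0,0],"gripper":0.0},
    {"xyz":[0,0,0.002],"delta_rot":[0,0,0],"gripper":0.0},
    {"xyz":[0,0,0.001],"delta_rot":[0,0,0],"gripper":0.0},
    {"xyz":[0,0,0],"delta_rot":[0,0,0],"gripper":0.0},
  ],
)

```text
time: 21.4
tool_pos: [0.4889, 0.0314, 0.0466]
tcp_rot: [-3.139, 0.132, -0.005]
wrist_force: [0.7, -0.7, -2.9]
width: 0.122
```

arm_command(
  rows=[
    {"xyz":[0,0,0.001],"delta_rot":[0,0,0],"gripper":0.0},
    {"xyz":[0,0,0.001],"delta_rot":[0,0,0],"gripper":0.0},
    {"xyz":[0,0,0],"delta_rot":[0,0,0],"gripper":0.0},
  ],
)

```text
time: 21.7
tool_pos: [0.489, 0.0314, 0.0447]
tcp_rot: [-3.138, 0.132, -0.005]
wrist_force: [-0.5, 0.1, -2.3]
width: 0.125
```

arm_command(
  rows=[
    {"xyz":[-0.001,0,0.001],"delta_rot":[0,-0.0025,0],"gripper":0.0},
    {"xyz":[0,0,0.0005],"delta_rot":[0,0,0],"gripper":0.0},
    {"xyz":[0,0,0],"delta_rot":[0,0,0],"gripper":0.0},
  ],
)

```text
time: 22.0
tool_pos: [0.4879, 0.0315, 0.0432]
tcp_rot: [-3.138, 0.132, -0.001]
wrist_force: [0.6, -0.1, -2.0]
width: 0.121
```

arm_command(
  rows=[
    {"xyz":[0,0,0.0005],"delta_rot":[0,0,0],"gripper":0.0},
    {"xyz":[0,0,0.0005],"delta_rot":[0,0,0],"gripper":0.0},
    {"xyz":[0,0,0],"delta_rot":[0,0,0],"gripper":0.0},
  ],
)

```text
time: 22.3
tool_pos: [0.4882, 0.0314, 0.0429]
tcp_rot: [-3.138, 0.132, -0.002]
wrist_force: [-2.8, 0.3, 4.3]
width: 0.124
```

```bash
python3 go.py .4868 .0297 .043 -4.7
```

```text
t 22.3 pos [0.4882 0.0314 0.0429] yaw -4.812841297709747 tilt [ 0.001   0.0004 -1.    ] F [-2.801   0.2549  4.3481] q6 0.09682522561211054 w 0.12428788670890605
shift tool [-0.0012  0.0018 -0.0001] rot tool [-0.0005 -0.001  -0.002 ] (turn after: shift in target axes [-0.0012  0.0018 -0.0001] )
```

The feet are down (wrist force went from −2.5 to +4.3 N, at the expected height). Releasing.

arm_command(
  rows=[
    {"xyz":[0,0,0],"delta_rot":[0,0,0],"gripper":0.012},
    {"xyz":[0,0,0],"delta_rot":[0,0,0],"gripper":0.018},
    {"xyz":[0,0,0],"delta_rot":[0,0,0],"gripper":0.03},
    {"xyz":[0,0,0],"delta_rot":[0,0,0],"gripper":0.045},
    {"xyz":[0,0,0],"delta_rot":[0,0,0],"gripper":0.045},
    {"xyz":[0,0,0],"delta_rot":[0,0,0],"gripper":0.045},
  ],
)

```text
time: 22.9
tool_pos: [0.4881, 0.0315, 0.0422]
tcp_rot: [-3.138, 0.132, -0.002]
wrist_force: [0.5, 0.8, 0.4]
width: 0.524
```

arm_command(
  rows=[
    {"xyz":[0,0,-0.01],"delta_rot":[0,0,0],"gripper":0.045},
    {"xyz":[0,0,-0.02],"delta_rot":[0,0,0],"gripper":0.045},
    {"xyz":[0,0,-0.04],"delta_rot":[0,0,0],"gripper":0.045},
    {"xyz":[0,0,-0.045],"delta_rot":[0,0,0],"gripper":0.045},
    {"xyz":[0,0,-0.045],"delta_rot":[0,0,0],"gripper":0.045},
    {"xyz":[0,0.045,0],"delta_rot":[0,0,0],"gripper":0.045},
    {"xyz":[0,0.045,0],"delta_rot":[0,0,0],"gripper":0.045},
    {"xyz":[0,0.045,0],"delta_rot":[0,0,0],"gripper":0.045},
    {"xyz":[0,0.045,0],"delta_rot":[0,0,0],"gripper":0.045},
    {"xyz":[0,0.045,0],"delta_rot":[0,0,0],"gripper":0.045},
    {"xyz":[0,0.045,0],"delta_rot":[0,0,0],"gripper":0.045},
    {"xyz":[0,0.03,0],"delta_rot":[0,0,0],"gripper":0.045},
  ],
)

```text
time: 24.1
tool_pos: [0.4622, -0.2705, 0.2032]
tcp_rot: [3.138, -0.135, 0.003]
wrist_force: [1.1, 0.8, -0.3]
width: 0.529
```

```bash
python3 go.py .4868 .0297 .043 -4.7
python3 - <<'E'
from workcell import read_camera
from h import *
for n in ["side","top"]:
    d=read_camera(n); np.savez(n+"2.npz",**d)
    cv2.imwrite(f"pics/{n}2.png",d["pixels"][...,::-1])
C=cloud(d); 
cv2.imwrite("pics/p15.png",cv2.resize(d["pixels"][250:360,290:410],None,fx=5,fy=5,interpolation=cv2.INTER_CUBIC)[...,::-1])
reg=(C[...,0]>0.38)&(C[...,0]<0.6)&(C[...,1]>-.09)&(C[...,1]<0.14)
k=reg&(C[...,2]>0.055); v,u=np.where(k); P=onplane(d,np.c_[u,v],.066)[:,:2]; print("handle",cv2.minAreaRect((P*1000).astype(np.float32)))
p=d["pixels"].astype(int); k=reg&(C[...,2]>.018)&(C[...,2]<.034)&(p.min(-1)>90)
k=cv2.morphologyEx(k.astype(np.uint8),cv2.MORPH_OPEN,np.ones((3,3))); q=max(comps(k),key=lambda a:a.sum()); v,u=np.where(q)
P=onplane(d,np.c_[u,v],.028)[:,:2]; print("plate",cv2.minAreaRect((P*1000).astype(np.float32)))
Z=C[q]; A=np.c_[Z[:,:2]-Z[:,:2].mean(0),np.ones(len(Z))]; print("plane",np.linalg.lstsq(A,Z[:,2],rcond=None)[0])
E
```

```text
t 24.1 pos [ 0.4622 -0.2705  0.2032] yaw -4.910057252403552 tilt [ 0.0021 -0.001  -1.    ] F [ 1.0879  0.777  -0.2931] q6 -0.4905658097043964 w 0.528710913778239
shift tool [-0.0016 -0.3013  0.1599] rot tool [ 0.0008 -0.0021 -0.0037] (turn after: shift in target axes [-0.0001 -0.3012  0.1602] )
handle ((485.9708557128906, 31.851879119873047), (114.37994384765625, 12.586917877197266), 85.74772644042969)
plate ((486.0713806152344, 31.572574615478516), (167.13853454589844, 107.24307250976562), 84.90779113769531)
plane [ 0.0025501  -0.00049327  0.0279245 ]
```

View pics/p15.png

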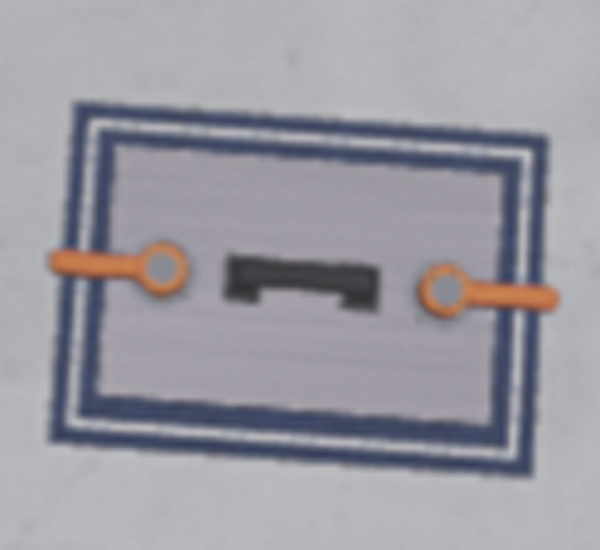

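View pics/side2.png

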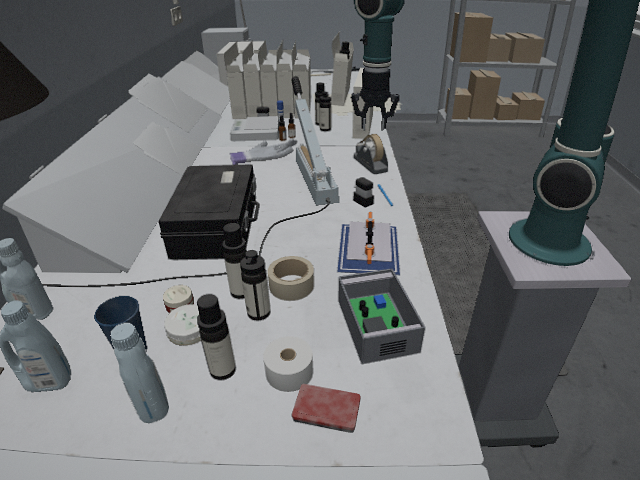

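The cover lies flat (plate top at 27.9 mm, 28 expected), about 2 mm from the mat centre and lined up with it. The bystanders look as they did at the start.

```bash
python3 -c "
from workcell import bot
print(bot.finish_job())"
```

```text
the job is handed in; nothing more can be done
None
```

The job is done and handed in at about 24 s; it reported no verdict.

- **Screws:** I pushed both levers anticlockwise, one after the other, with the cover still in place. Each ended at its stop with the push force at about 8 N. In the camera view afterwards both levers were within about 1° of the cover's long axis.
- **Cover:** I lifted it by its handle and set it on the mat. It touched down at about 4 N before I released it.
- **Last check:**
  - The plate top is level at 27.9 mm (28 expected).
  - The plate centre is at (0.486, 0.032) and the mat's at about (0.487, 0.030).
  - The long sides agree within about 1°.
  - The bottle, tape roll, label roll and stamp look unmoved in the side picture; I did not measure them.
- **Disagreements:**
  - The second lever reached its stop about 6 mm beyond where I had worked out. I put this down to the loosened cover shifting and turning by 1–2° within its play. I measured the handle again before gripping it.
  - The two cameras put the mat centre about 4 mm apart along its long side, so I aimed between them.

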